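# Set the cup loader's stop and hold its sprung rod out

## Task

On the cup loader board, slide the black length stop along its track until its steel pointer is level with the open mouth end of the stack of nested cups. Then pull the sprung rod out of its tube by its upright round wooden grip until the middle of the grip is level with that pointer, and finish while still holding the rod there against its spring, making room for the next stack. Leave the stop where you set it, and do not disturb the loose cup, bowl, jar and spoon.

Things in the scene. Friction and masses are not known exactly. Their poses are not given: they have to be found in the camera images.
- board: Cup loader's plywood board, fixed: 290 mm (x) by 540 mm (y), 18 thick; origin on the bench, 60 mm to +y from its middle, z up. Lanes along its y: rod x = -80 mm (nearest the robot), stop's track x = +10, cup stack x = +100. Level = same y in this frame. Track 40 wide, top 32 above the bench. Grey cup sleeve at x 64 to 136, y -314 to -160, 86 high; stack 74 high.
- stop (a joint): Position of the length stop along its track, m: 0 at the -y end, 0.200 at the +y end; grows towards the board's +y. At value v the stop's middle and its pointer are at y = -95 mm + v in the board's frame. It stays where it is left; it takes about 1.5 N to slide.
- stop_grip (a point): Middle of the top of the length stop: a black plastic block 28 mm (x) by 20 mm (along the track, y) by 40 mm high, its top 72 mm above the bench. A thin steel pointer (a bar 84 mm long, 3 mm wide, lying across the track) passes through the foot of the block, and is in the middle of it in y. Axes as the board's.
- rod (a joint): How far the rod is pulled out, m: 0 fully in (where it rests), 0.185 fully out; grows towards the board's +y. Its inner spring pulls it in with 2 N at 0 and 40 N/m more (8 N at 0.150), plus 0.5 N of friction; let go, it slides back in. At value v the grip's middle is at y = -70 mm + v in the board's frame.
- rod_grip (a point): Centre of the top of the rod's grip: an upright round wooden post, 22 mm in diameter (24 over a thin steel band near its top), on the outer end of the rod; it spans 30 to 100 mm above the bench. The steel rod is 14 mm thick, its axis 40 mm above the bench. Axes as the board's.
- tube_mouth (a point): Centre of the mouth of the fixed aluminium tube that the rod comes out of; the tube is 30 mm in diameter (top 55 mm above the bench) and runs from here 195 mm towards the board's -y; its collar is 34 mm wide. With the rod fully in, the grip's middle is 55 mm towards +y from the mouth.
- stack_end (a point): Centre of the open mouth of the last cup of the stack of nested paper cups that lies along the board's y in its trough; it is the +y end of the stack, the end that sticks out of the grey sleeve. The stack is 56 mm in diameter, its axis 46 mm above the bench; it is wedged fast and does not move. Axes as the board's.
- loose_cup: A loose empty paper cup, 56 mm across the rim, 62 mm high, standing on the board beyond the stack's end; origin at the centre of its foot. To be left alone.
- bowl: A white bowl on the bench, 110 mm across, 50 mm high; origin at the centre of its foot. To be left alone.
- jar: A white closed jar on the bench, 64 mm across, 90 mm high; origin at the centre of its foot. To be left alone.
- spoon: A spoon lying on the bench; origin under the middle of it. To be left alone.

How it is judged:
By the outcome, as a careful person would: the job done as asked, in the order asked, and still so for the second after the job is handed in, while the arm keeps its last pose, push and grip.
It also fails if it takes over 48 s, if anything falls off the work surface, if the arm or the gripper's body presses on something with over 40 N, if the wrist force passes 120 N, or if a joint passes its speed limit or range.

## Robot

A 7-joint arm with a two-finger parallel gripper is mounted at the origin on the work surface. World frame = base frame: x ahead of the robot, y to its left, z up, the work surface at z = 0. Lengths are in m, angles in rad, forces in N, time in s.
With the tool pointing down it reaches from about 0.425 to 0.825 m from the base axis. Payload 3.6 kg.
Tool frame: the origin (TCP) lies where the fingers leave the gripper's body, on its centre line; the fingertips stand 73 mm ahead of it and the grasp point (between the pads) lies 54 mm ahead of it; z points along the fingers, y is the line along which they close (so a half turn about z gives the same grasp; the last joint's range is limited). The gripper opens to 85 mm and grips with 20 to 120 N. Pads are 22 mm wide; open, the fingers measure 114 mm over their backs; the gripper's body (76 mm by 85 mm) begins 54 mm behind the grasp point. The pads swing forward as they close: fully open they stand 13 mm farther back than shut.
Start: joints at [-1.343, 0.615, -0.013, 1.423, 0.008, 1.103, -0.04], TCP at [0.164, 0.629, 0.304] pointing down, gripper open.
Joint ranges: [-3.12, 3.12], [-0.3, 2.06], [-1.34, 1.32], [0.26, 2.42], [-1.36, 4.5], [0.01, 1.98], [-2.84, 2.84]. Speed limits (rad/s): [2.79, 2.79, 3.14, 3.14, 3.14, 3.14, 3.14].

## Interface

Orientations are given as a unit quaternion [x, y, z, w].
In Python, from station import arm, snapshot, camera_info, ticket gives the robot as it stands. Calls block until the motion is done:
- arm.movep(position, orientation): joint-space move of the TCP to a pose.
- arm.line_to(position, velocity=0.15, ori=None): straight line of the TCP; ori=None keeps the orientation; velocity is the mean speed in m/s.
- arm.move_j(angles): joint-space move.
- arm.move_gripper(opening, effort=None): opening from 0.0 (shut) to 1.0 (fully open); effort is the grip in N (None keeps the last); returns when the fingers have stopped.
- arm.pause(seconds).
- arm.ik(position, orientation): joint angles nearest the present ones, or None.
- snapshot(name): name is "side" or "top" or "wrist"; returns the picture (384x512x3 uint8, blue, green, red); there is no depth.
- camera_info(name): a dict with "fx", "fy", "cx", "cy" (pixels), "R" (3x3) and "t" (3): a world point X has camera coordinates R X + t; the wrist camera has in their place "T_tool_cam" (4x4, takes a point from camera to tool coordinates, whose origin is the TCP and whose axes are the flange's). Camera axes: x right, y down, z forward; pixel columns grow to the right and rows downward; lengths in m; the calibration is good to about 2 mm. A picture is of the moment at which its call begins: read the wrist's pose just before it. camera_info takes no time and is no camera call.
A pose or a line that the arm cannot do raises arm.MotionError and nothing moves.
- ticket.finish_job(): hands the job in; it is judged then, once.
Readings, each from a call of its own:
- arm.read_time(): time.
- arm.read_joint_positions(): joint angles.
- arm.read_dq(): joint speeds.
- arm.read_effort(): joint torques, N m.
- arm.read_tool_pos(): TCP position.
- arm.read_eef_rot(): TCP orientation.
- arm.read_ft_force(): force on the tool from outside, world axes, zero at the start.
- arm.read_wrist_torque(): the same for the moment, N m.
- arm.read_opening(): opening from 0.0 (shut) to 1.0 (fully open).
- arm.read_finger_force(): force on a finger pad.
Only numpy, scipy, OpenCV 4.12 (cv2) and the standard library are available. Lean on these libraries where they do the work, as an engineer would, in place of code of your own. Each camera call takes 0.05 s, during which the arm holds its last target. There are 200 camera calls.

## Working session

There is one attempt and no reset: what is moved stays moved. The work goes in short steps, each a Python script; the robot and the scene stay as the last script left them, time stands still between calls to the robot, and variables do not carry over. Pictures are saved under pics/ and viewed, at most 10 in all, crops included, and the job is handed in when it is done.

```bash
mkdir -p pics
python3 - <<'E'
from station import arm, snapshot, camera_info
import cv2, numpy as np
for n in("top","side"):
    cv2.imwrite(f"pics/{n}0.png",cv2.resize(snapshot(n),(800,600),interpolation=cv2.INTER_CUBIC))
    c=camera_info(n);print(n,{k:np.round(v,4).tolist() for k,v in c.items()})
print(camera_info("wrist"),arm.read_eef_rot(),arm.read_time())
E
```

```text
top {'fx': 351.8956, 'fy': 351.8956, 'cx': 253.2664, 'cy': 191.1697, 'R': [[0.0077, -0.9999, 0.0089], [-0.9953, -0.0085, -0.0961], [0.0961, -0.0082, -0.9953]], 't': [0.0734, 0.4859, 1.0416]}
side {'fx': 494.0758, 'fy': 494.0758, 'cx': 246.9062, 'cy': 200.7214, 'R': [[-0.8962, -0.4437, 0.006], [-0.3041, 0.6043, -0.7365], [0.3231, -0.6618, -0.6765]], 't': [0.482, 0.1543, 1.6715]}
{'fx': 323.5131531452933, 'fy': 323.5131531452933, 'cx': 251.11795913154035, 'cy': 187.78686412457165, 'T_tool_cam': array([[ 6.43840616e-04, -9.64515674e-01, -2.64024810e-01,
         6.67743751e-02],
       [ 9.99998556e-01,  1.03615024e-03, -1.34662899e-03,
        -5.50975288e-04],
       [ 1.57241414e-03, -2.64023562e-01,  9.64514949e-01,
        -7.07921596e-02],
       [ 0.00000000e+00,  0.00000000e+00,  0.00000000e+00,
         1.00000000e+00]])} [ 1.27014919e-01  9.91900133e-01 -1.14834692e-03 -1.31394255e-04] 0.1
```

View pics/top0.png

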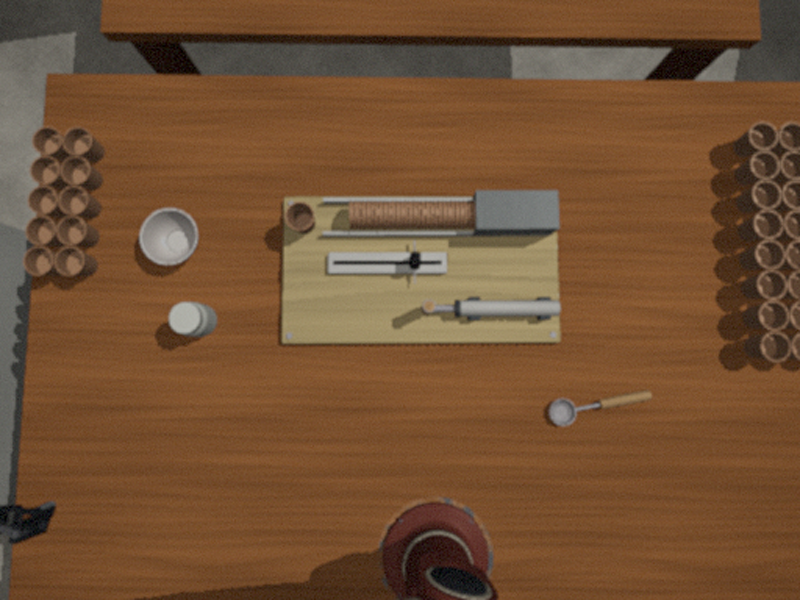

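View pics/side0.png

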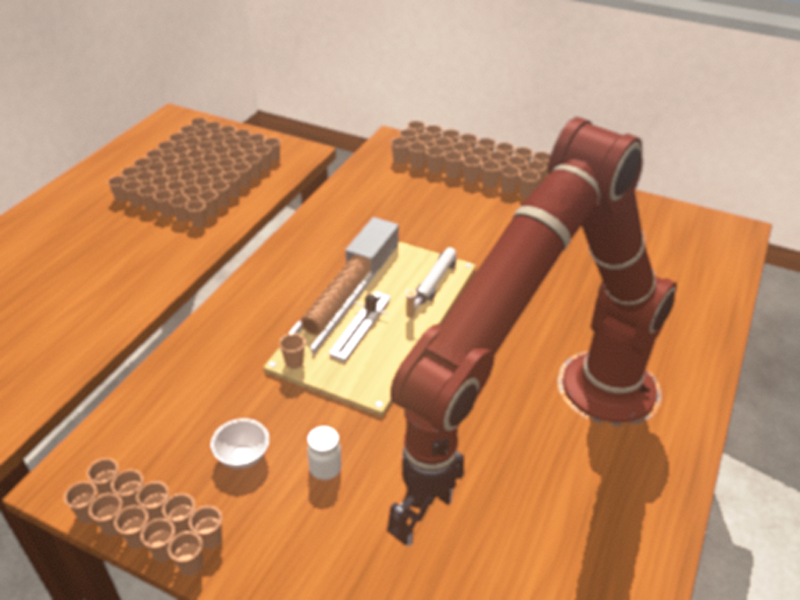

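The top view (800x600) shows the board with its corners near (284,197), (282,343) and (560,343). The stack's mouth is near (350,214), the stop near (415,261), the rod grip near (429,307) and the loose cup near (300,216). The side view agrees. I'll get a rough board pose from this and then look closer with the wrist camera.

```bash
cat > h.py <<'E'
from station import arm, snapshot, camera_info, ticket
import cv2, numpy as np
from scipy.spatial.transform import Rotation as Ro
def cam(name):
    c=camera_info(name)
    if name!="wrist": return c,np.array(c["R"]),np.array(c["t"])
    T=np.eye(4);T[:3,:3]=Ro.from_quat(arm.read_eef_rot()).as_matrix();T[:3,3]=arm.read_tool_pos()
    M=np.linalg.inv(T@c["T_tool_cam"]);return c,M[:3,:3],M[:3,3]
def ray(C,u,v,z):
    c,R,t=C;d=R.T@[(u-c["cx"])/c["fx"],(v-c["cy"])/c["fy"],1];o=-R.T@t
    return o+d*(z-o[2])/d[2]
def proj(C,X):
    c,R,t=C;p=R@np.array(X)+t;return np.array([c["fx"]*p[0]/p[2]+c["cx"],c["fy"]*p[1]/p[2]+c["cy"]])
def down(yaw): # tool z down, tool x at angle yaw in world
    c,s=np.cos(yaw),np.sin(yaw);return Ro.from_matrix(np.array([[c,s,0],[s,-c,0],[0,0,-1]])).as_quat()
E
python3 - <<'E'
from h import *
C=cam("top")
for n,u,v,z in [("TL",284,197,.018),("BL",282,343,.018),("BR",560,343,.018),("stop",415,258,.072),("grip",429,307,.1),("stackend",350,214,.046),("tr1",327,264,.032),("tr2",447,262,.032),("loose",300,216,.08),("jar",185,318,.09),("bowl",168,237,.05)]:
    print(n,ray(C,u*.64,v*.64,z).round(4))
print(Ro.from_quat(arm.read_eef_rot()).as_matrix().round(2))
E
```

```text
TL [0.6859 0.2997 0.018 ]
BL [0.3982 0.2958 0.018 ]
BR [ 0.4023 -0.2414  0.018 ]
stop [0.557  0.0424 0.072 ]
grip [0.4634 0.0181 0.1   ]
stackend [0.6458 0.1666 0.046 ]
tr1 [0.5506 0.2105 0.032 ]
tr2 [ 0.5566 -0.0212  0.032 ]
loose [0.6325 0.2567 0.08  ]
jar [0.4407 0.4573 0.09  ]
bowl [0.5968 0.5113 0.05  ]
[[-0.97  0.25 -0.  ]
 [ 0.25  0.97 -0.  ]
 [-0.   -0.   -1.  ]]
```

Run:
```python
from h import *
q=down(np.pi+.006)
arm.movep([.545,.12,.30],q)
C=cam("wrist");im=snapshot("wrist");np.save("w1.npy",np.array([0]))
import pickle;pickle.dump(C,open("C1.pkl","wb"));cv2.imwrite("pics/w1raw.png",im)
cv2.imwrite("pics/w1.png",cv2.resize(im,(800,600),interpolation=cv2.INTER_CUBIC))
print(arm.read_time(),arm.read_tool_pos(),arm.read_joint_positions())
```

```text
2.4167 [0.54481986 0.12140029 0.29995628] [-0.30111424  0.47517699  0.06504043  1.70219782 -0.03705455  0.96531134
  1.35689905]
```

View pics/w1.png

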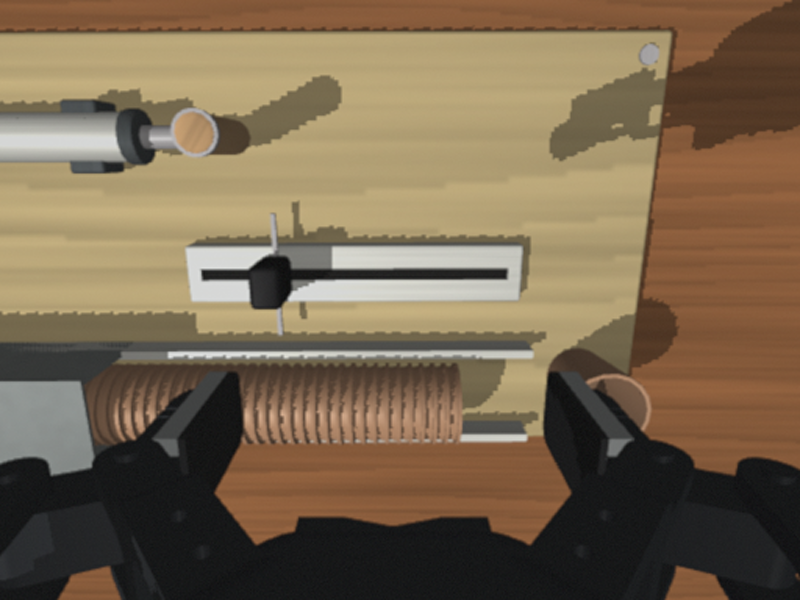

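The wrist view (800x600) shows the board corner at (675,32), the grip top at (195,132), the pointer tips at (273,214) and (281,333), and the stack rim edge at column 461-463 over rows 364-440. I'll fit the board pose to these.

Run:
```python
from h import *
import pickle
from scipy.optimize import least_squares
C=pickle.load(open("C1.pkl","rb")); T=cam("top")
W=lambda p,b:np.array([p[0]+np.cos(p[2])*b[0]-np.sin(p[2])*b[1],p[1]+np.sin(p[2])*b[0]+np.cos(p[2])*b[1],b[2]])
# board corner, rod grip top, stop pointer tips(v unknown), track edges x
obs=[(C,(675,32),lambda p:(-.145,.21,.018)),(C,(195,132),lambda p:(-.08,-.07,.1)),
(C,(273,214),lambda p:(-.032,-.095+p[3],.036)),(C,(281,333),lambda p:(.052,-.095+p[3],.036)),
(T,(282,343),lambda p:(-.145,.21,.018)),(T,(560,343),lambda p:(-.145,-.33,.018)),(T,(429,307),lambda p:(-.08,-.07,.1))]
f=lambda p:np.concatenate([(proj(c,W(p,b(p)))-np.array(uv)*.64)*(1 if c is C else .7) for c,uv,b in obs])
s=least_squares(f,[.545,.088,.006,.05]);p=s.x
print(p,s.fun.round(1))
inv=lambda X:(np.array([[np.cos(p[2]),np.sin(p[2])],[-np.sin(p[2]),np.cos(p[2])]])@(np.array(X)[:2]-p[:2])).round(4)
for n,c,u,v,z in [("corner",C,675,32,.018),("grip",C,195,132,.1),("tip1",C,273,214,.036),("tip2",C,281,333,.036),("trk",C,522,246,.032),("trk",C,520,301,.032),("trk",C,191,301,.032),("blocktop",C,268,283,.072),("stack top edge",C,462,395,.074),("topview stack",T,350,214,.046),("cornerTL top",T,284,197,.018)]: print(n,inv(ray(c,u*.64,v*.64,z)))
# stack rim silhouette
a=np.linspace(0,2*np.pi,72)
for ye in (.07,.075,.08,.085):
    P=np.array([proj(C,W(p,(.1+.028*np.cos(t),ye,.046+.028*np.sin(t)))) for t in a])/.64
    i=P[:,0].argmax();print(ye,P[i].round(1),P[:,1].min().round(),P[:,1].max().round())
np.save("p.npy",p)
cv2.imwrite("pics/crop.png",cv2.resize(cv2.imread("pics/w1raw.png")[215:295,230:345],(800,557),interpolation=cv2.INTER_CUBIC))
```

```text
[0.54694848 0.0894172  0.00565159 0.04791819] [ 0.1 -0.2 -0.3  0.1  0.3 -0.6 -0.3  0.3 -0.6 -0.6 -0.  -0.3 -0.2 -1. ]
corner [-0.1449  0.2099]
grip [-0.0801 -0.0698]
tip1 [-0.0314 -0.0474]
tip2 [ 0.0516 -0.0467]
trk [-0.0099  0.119 ]
trk [0.0288 0.1204]
trk [ 0.0296 -0.1092]
blocktop [ 0.0064 -0.0445]
stack top edge [0.0799 0.0764]
topview stack [0.0993 0.0766]
cornerTL top [0.1402 0.2095]
0.07 [451.2 411.2] 363.0 444.0
0.075 [458.9 411.2] 363.0 444.0
0.08 [466.6 411.3] 363.0 444.0
0.085 [474.2 411.3] 363.0 444.0
```

View pics/crop.png

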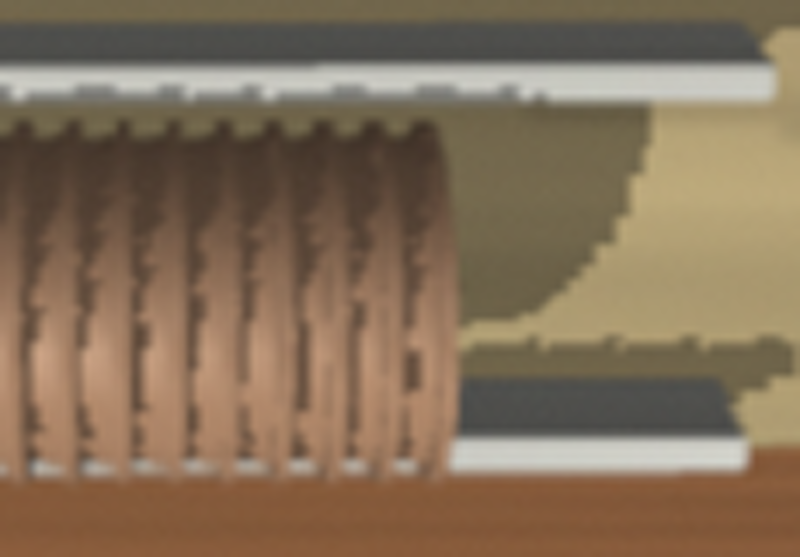

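```bash
cat >> h.py <<'E'
p=np.load("p.npy");q=down(np.pi+p[2])
def W(b): return np.array([p[0]+np.cos(p[2])*b[0]-np.sin(p[2])*b[1],p[1]+np.sin(p[2])*b[0]+np.cos(p[2])*b[1],b[2]])
def B(X): d=np.array(X)[:2]-p[:2];return np.array([np.cos(p[2])*d[0]+np.sin(p[2])*d[1],-np.sin(p[2])*d[0]+np.cos(p[2])*d[1],X[2]])
def rep(s): print(s,round(arm.read_time(),2),"board",B(arm.read_tool_pos()).round(4),"F",np.round(arm.read_ft_force(),1),"open",round(arm.read_opening(),3),"ff",arm.read_finger_force())
E
python3 - <<'E'
from h import *
arm.move_gripper(.55,30)
arm.movep(W((.01,-.047,.20)),q)
arm.pause(.2);rep("above")
arm.line_to(W((.01,-.047,.113)),.1);rep("down")
arm.move_gripper(0,30);arm.pause(.2);rep("grip")
cv2.imwrite("pics/g1.png",cv2.resize(snapshot("wrist"),(640,480)))
E
```

```text
above 3.66 board [ 0.0109 -0.0448  0.2018] F [ 0.3  0.3 -0.3] open 0.551 ff 0.0
down 4.67 board [ 0.0104 -0.047   0.1136] F [-0.1 -0.3 -0. ] open 0.551 ff 0.0
grip 5.22 board [ 0.0104 -0.0469  0.1138] F [-0.2 -0.4  6. ] open 0.228 ff 34.13447320461273
```

View pics/g1.png

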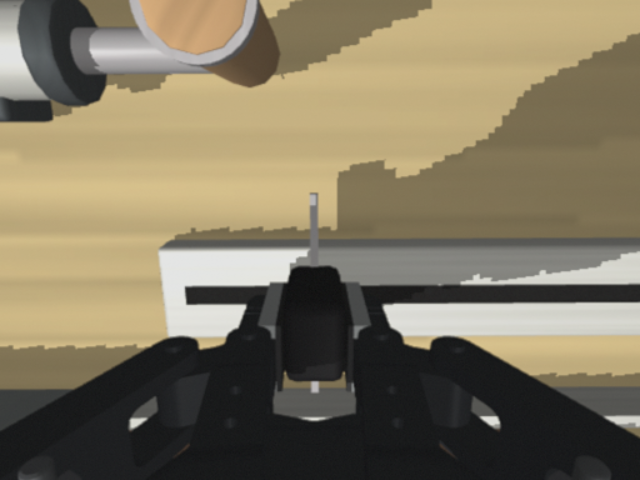

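The block is squarely between the pads at (315,330) and the pointer is clear of them. Next I slide it, release, raise and check.

Run:
```python
from h import *
import pickle
t=.0775
arm.line_to(W((.01,t,.113)),.06);arm.pause(.4);rep("slid")
e=B(arm.read_tool_pos())
if abs(e[1]-t)>.0007: arm.line_to(W((.01,2*t-e[1],.113)),.03);arm.pause(.4);rep("corr")
arm.move_gripper(.55,30);rep("rel")
arm.line_to(W((.01,t,.20)),.15)
arm.movep(W((-.02,.0775,.29)),q);arm.pause(.3)
C=cam("wrist");im=snapshot("wrist");pickle.dump(C,open("C2.pkl","wb"))
cv2.imwrite("pics/w2.png",cv2.resize(im,(800,600),interpolation=cv2.INTER_CUBIC));rep("look")
```

```text
slid 7.9 board [0.0098 0.0771 0.1138] F [-1.7 -1.6  6.7] open 0.228 ff 34.458544850349426
rel 8.28 board [0.0099 0.0775 0.1127] F [-0.3 -0.8 -0.1] open 0.548 ff 0.0
look 9.83 board [-0.0201  0.0773  0.2888] F [ 0.2  0.4 -0. ] open 0.547 ff 0.0
```

View pics/w2.png

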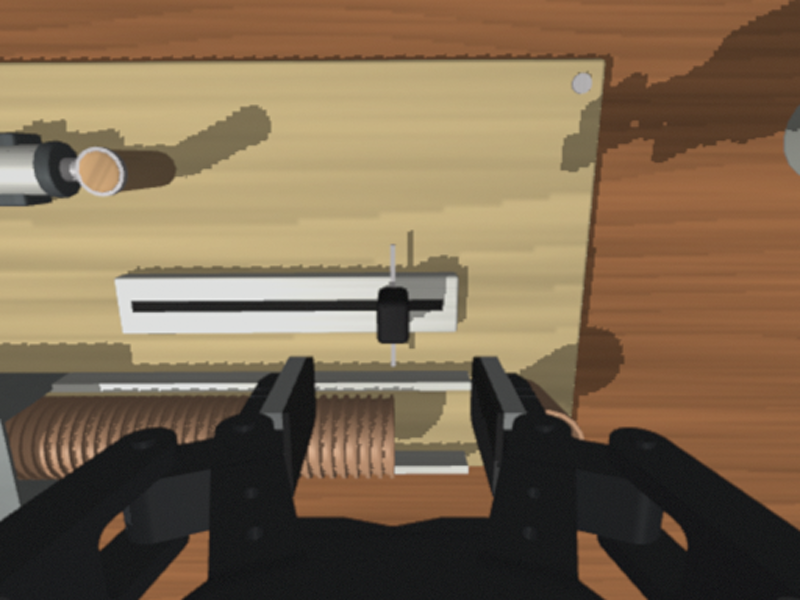

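The pointer at column 393 lines up with the stack's rim edge at column 394-395, almost straight below the camera. That is within about 1 mm, so the stop is good. Next is the rod.

Run:
```python
from h import *
import pickle
C=pickle.load(open("C2.pkl","rb"))
for n,u,v,z in [("tip",393,245,.036),("tip",393,364,.036),("rim",394.5,432,.065),("corner",607,60,.018),("grip",99,171,.1)]:print(n,B(ray(C,u*.64,v*.64,z)).round(4))
arm.movep(W((-.08,-.07,.23)),q);arm.pause(.3);rep("above")
arm.line_to(W((-.08,-.07,.136)),.1);arm.pause(.2);rep("down")
arm.move_gripper(0,60);arm.pause(.3);rep("grip")
cv2.imwrite("pics/g2.png",cv2.resize(snapshot("wrist"),(640,480)))
```

```text
tip [-0.0319  0.0765  0.036 ]
tip [0.0509 0.0765 0.036 ]
rim [0.0863 0.0776 0.065 ]
corner [-0.145   0.2094  0.018 ]
grip [-0.08   -0.0704  0.1   ]
above 10.85 board [-0.0793 -0.0688  0.2303] F [-0.3  0.1  0.5] open 0.551 ff 0.0
down 12.14 board [-0.0797 -0.07    0.1365] F [ 0.   0.  -0.2] open 0.552 ff 0.0
grip 12.79 board [-0.0799 -0.0698  0.1364] F [-0.9  1.4  5.8] open 0.24 ff 58.45991492271423
```

View pics/g2.png

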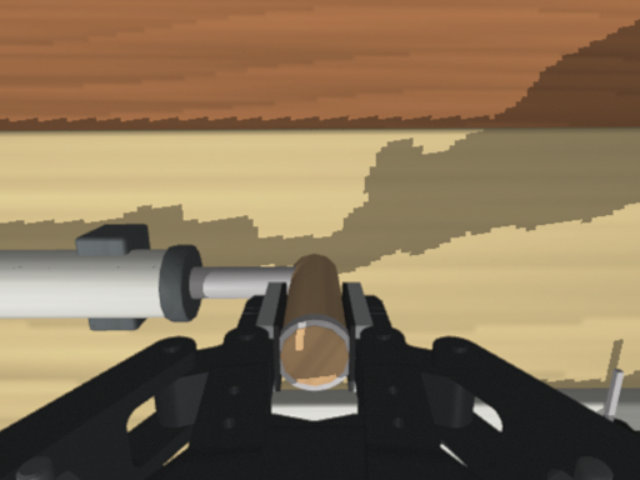

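The post is centred between the pads at (315,340). Now I pull.

Run:
```python
from h import *
t=.077
arm.line_to(W((-.08,t,.136)),.06);arm.pause(.5);rep("pulled")
e=B(arm.read_tool_pos())
if abs(e[1]-t)>.0006: arm.line_to(W((-.08,2*t-e[1],.136)),.03);arm.pause(.5);rep("corr")
arm.pause(1);rep("hold")
cv2.imwrite("pics/w3.png",cv2.resize(snapshot("wrist"),(800,600),interpolation=cv2.INTER_CUBIC))
im=snapshot("top")[100:240,150:380];cv2.imwrite("pics/t3.png",cv2.resize(im,(800,487),interpolation=cv2.INTER_CUBIC))
```

```text
pulled 15.94 board [-0.0805  0.073   0.1364] F [-3.1 -7.4  8.4] open 0.241 ff 58.979952335357666
corr 16.73 board [-0.0806  0.0771  0.1364] F [-2.  -7.8  8.4] open 0.239 ff 58.937416076660156
hold 17.73 board [-0.0806  0.0771  0.1364] F [-1.9 -7.8  9.4] open 0.242 ff 58.93740177154541
```

View pics/w3.png

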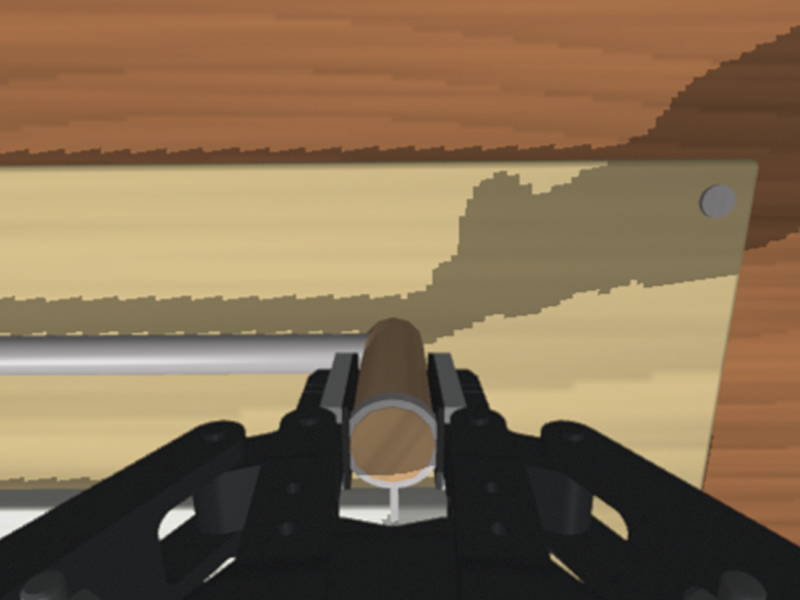

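View pics/t3.png

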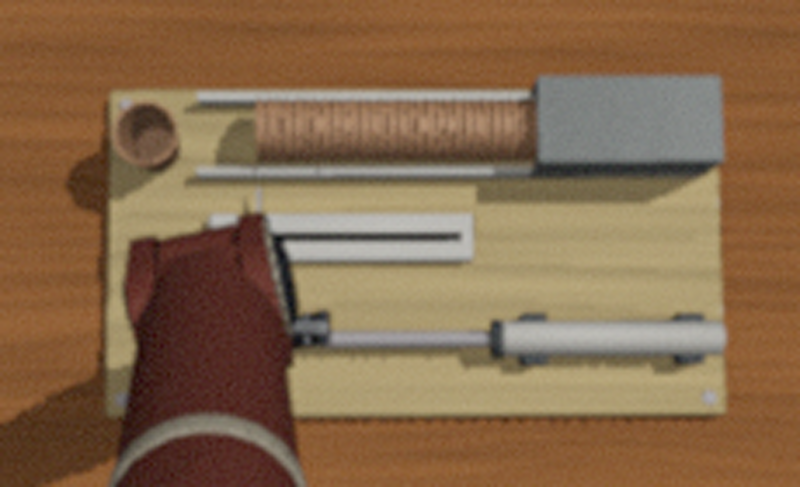

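The grip's middle is at column 393 and the pointer at column 394, so they are level. The top view shows the pointer at the stack's mouth (x≈257), with the loose cup still in place. The spring force holds steady at 7.8 N.

```bash
python3 -c "
from station import ticket
print(ticket.finish_job())"
```

```text
the job is handed in; nothing more can be done
None
```

The job is handed in: the stop's pointer is level with the stack's mouth to within about 1 mm, and the arm is holding the rod's grip level with the pointer against its spring, with the loose cup, bowl, jar and spoon never touched by the arm.

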